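# Load a slotted slat into the spring jig

## Task

Slide the slotted end of the loose pine slat all the way onto the jig's upright pin while its other end is still clear of the catch, then push near that other end to swing the slat about the pin against the sprung pad, just until the catch snaps out behind it and holds it. Feel your way and push gently, so the soft wood is not bruised; leave the slat flat on the bench and held by the catch, and leave everything else on the bench where it is.

Things in the scene. Friction and masses are not known exactly. Their poses are not given: they have to be found in the camera images.
- slat: The workpiece: loose pine slat, 300 x 45 x 18 mm, 0.12 to 0.27 kg, lying flat in front of the jig. Origin: centre of its underside. Its x axis runs along it from the slotted end (x = -150 mm) to the plain square end (x = +150); z up. The slot is open at the end, 14 mm wide, 40 deep (flat bottom at x = -110), between two prongs with round tips (radius 7.75).
- slat_slot (a point): Where the pin's axis lies in the slat's slot when the slot is fully on the pin: x = -115 mm on the slat's centre line, 9 mm above its underside. While the slot goes on, the slat must stand 0.35 rad or more off the jig's y axis (plain end nearer the robot) to be sure of clearing the catch.
- jig: The jig, fixed to the bench. Origin: foot of its fixed upright steel pin (10 mm diameter, 36 tall). y runs along its wooden rail, x from the pin to the rail, away from the robot. Rail 30 mm high, front face at x = +105 mm, y +45 to -355. Near its -y end an aluminium carriage, 30 high, bears a sprung pad and catch; it is clamped anywhere within 18 mm either way in x: not measured, to be felt.
- jig_pin (a point): On the axis of the jig's pin, 9 mm above the bench (half the slat's thickness). When loaded, the slat lies along the jig's y axis within 0.09 rad, plain end towards -y. Over 30 N between slat and jig bruises the pine.
- mid_pad (a point): Fixed point of the jig (x 19, y -255, z 14 mm): middle of the black rubber pad's free face IF the carriage were at mid setting; the real pad is up to 18 mm off in jig x. It is 16 wide (y), 16 high, faces -x and gives up to 6.5 mm towards +x (2 N to start, 0.9 N more per mm, then a hard stop). The catch snaps after 3 to 5 mm.
- mid_catch (a point): Fixed point of the jig (x -23, y -258.5, z 12 mm): inner corner of the catch's square back edge IF the carriage were at mid setting; the real one is up to 18 mm off in jig x, as the pad. The steel catch, 16 mm high, overlaps the home slat's end by 4 to 8 mm; its polished sloped front reaches 33 mm nearer the robot. Housing: y below -290, x -42 to +80 mm, 30 high.
- catch (a joint): How far the catch is pushed back along jig -y, m: 0 fully out, about 0.004 to 0.009 while the slat's end passes, 0.013 at most; spring 4 to 9 N. It snaps back out behind the slat's near long side and holds it on the pad. Pushing low, 80 mm from the slat's middle towards the plain end, the snap comes at about 7 to 15 N with a small drop; the pad's hard stop at 12 to 20 N.
- offcut: Bystander, to be left alone: a plain pine offcut 140 x 45 x 18 mm without a slot, lying behind the jig's rail. Origin: centre of its underside or handle region.
- tape: Bystander, to be left alone: a yellow-and-black tape measure, 68 x 38 x 62 mm, left of the pin. Origin: centre of its underside or handle region.
- screwbox: Bystander, to be left alone: a clear open box of screws, 150 x 110 x 45 mm, on the left. Origin: centre of its underside or handle region.
- screwdriver: Bystander, to be left alone: a screwdriver lying on the right. Origin: centre of its underside or handle region.
- hammer: Bystander, to be left alone: a hammer lying on the right. Origin: centre of its underside or handle region.
- clamp: Bystander, to be left alone: a blue bar clamp, 260 mm long, far left. Origin: centre of its underside or handle region.
- sander: Bystander, to be left alone: a cork sanding block 110 x 65 x 35 mm, near left. Origin: centre of its underside or handle region.

How it is judged:
On the way, in this order (a step that is already met when the one before it is completed fails the run):
1. the slot is fully on the pin while the slat still stands clear of the catch (horizontal distance between slat_slot and jig_pin below 0.006 m and angle between the x axis of slat and the y axis of jig, either way round above 0.15 rad and value of joint catch below 0.0015 m and angle between slat's own z axis and vertical below 0.08 rad), for 0.1 s.
2. swinging about the pin, the slat's end pushes the catch back (horizontal distance between slat_slot and jig_pin below 0.012 m and angle between the x axis of slat and the y axis of jig, either way round below 0.25 rad and value of joint catch above 0.0025 m and contact force between slat and jig above 1 N), for 0.05 s.
At the end, for the whole second after the job is handed in: The slot is fully on the pin (within 6 mm), the slat lies flat on the bench along the rail (within 0.115 rad), at rest, pressed against the sprung pad (over 2 N on the jig) with the catch fully out behind it (within 2 mm) (horizontal distance between slat_slot and jig_pin below 0.006 m and angle between the x axis of slat and the y axis of jig, either way round below 0.115 rad and value of joint catch below 0.002 m and contact force between slat and jig above 2 N and y of slat in the frame of jig below -0.09 m and angle between slat's own z axis and vertical below 0.05 rad and height (world z) of slat below 0.006 m and linear speed of slat below 0.01 m/s); the robot touches nothing.
It fails at once if the slat is forced against the jig with more than 30 N (contact force between slat and jig above 30 N).
It fails at once if a bystander is moved by more than 15 mm (distance of any of offcut, tape, screwbox, screwdriver, hammer, clamp, sander from where it was at the start of the episode above 0.015 m).
It also fails if it takes over 69 s, if anything falls off the work surface, if the arm or the gripper's body presses on something with over 40 N, if the wrist force passes 120 N, or if a joint passes its speed limit or range.

## Robot

A 7-joint arm with a two-finger parallel gripper is mounted at the origin on the work surface. World frame = base frame: x ahead of the robot, y to its left, z up, the work surface at z = 0. Lengths are in m, angles in rad, forces in N, time in s.
With the tool pointing down it reaches from about 0.425 to 0.925 m from the base axis. Payload 6.8 kg.
Tool frame: the origin (TCP) lies on the centre line of the jaws, within the pads' length; the fingertips stand 11 mm ahead of it and the grasp point (between the pads) lies 8 mm behind it; z points along the fingers, y is the direction in which the jaws open and shut (so a half turn about z gives the same grasp; the last joint's range is limited). The gripper opens to 85 mm and grips with 20 to 120 N. Pads are 22 mm wide; open, the fingers measure 114 mm over their backs; the gripper's body (76 mm by 85 mm) begins 54 mm behind the grasp point. The pads swing forward as they close: fully open they stand 13 mm farther back than shut.
Start: joints at [1.041, 0.477, 0.022, 1.555, -0.011, 1.109, -0.083], TCP at [0.276, -0.616, 0.242] pointing down, gripper open.
Joint ranges: [-2.96, 2.96], [-0.34, 2.1], [-1.41, 1.46], [0.24, 2.44], [-1.37, 4.51], [0.17, 1.92], [-2.96, 2.96]. Speed limits (rad/s): [2.39, 2.39, 3.14, 3.14, 3.14, 3.14, 3.14].

## Interface

Orientations are given as a rotation vector (axis times angle).
In Python, from bench import r gives the robot as it stands.
- The arm moves only by the tool send_rows, never from a script. Its argument "deltas" is a list of rows, each a list of 7 numbers: the opening, from 0 (shut) to 1 (fully open), then the shift along the tool's x, y, z as a fraction of full scale, then the turn, a rotation vector about the tool's x, y, z as a fraction of full scale. In form: [[hand, x, y, z, ax, ay, az], ...]. A call has 1 to 20 rows; each row is the pose to reach, as a shift and turn from the pose commanded when the call began, along the tool's axes at that moment, turning the shorter way round; what a row does not reach only later rows make up. Full scale, the value 1, is 150 mm for a shift and 180 degrees for a turn. A row lasts 1/12 s, in which the tool goes at most 41.7 mm and 7.16 degrees, less where a joint would pass 70% of its speed; a pose out of reach is approached as far as the arm can. A call with a number of a shift or a turn outside -1 to 1 is refused whole. A call with a gripper value outside its range is refused whole. The fingers move at their own pace and stop on an object; "squeeze" is the grip in N (left out, the last holds). Time passes only in rows, so rows that repeat a pose let the fingers close. It gives the time, the measured TCP pose, the force and the opening at its end, in the units of the state.
- r.get_obs(): the state, without advancing time (a new reading comes with each control period).
- r.grab_frame(name): name is "scene" or "top" or "wrist"; returns a dict with "pixels" (480x640x3 uint8, red, green, blue), "camera_matrix" (3x3 intrinsics, pixels), "rvec" (rotation vector, rad) and "tvec" (3), from world to camera coordinates, as OpenCV has them. Camera axes: x right, y down, z forward; pixel columns grow to the right and rows downward; lengths in m; the calibration is good to about 2 mm. A picture is of the moment at which its call begins. There is no depth.
- r.hand_in(): hands the job in, once; it reports no verdict.
The state is a dict: "clock": time; "joints": joint angles; "qvel": joint speeds; "tau": joint torques, N m; "tcp_pos": TCP position; "orientation": TCP orientation; "contact_force": force on the tool from outside, world axes, zero at the start; "moment": the same for the moment, N m; "grip_width": finger opening in m.
Only numpy, scipy, OpenCV 4.12 (cv2) and the standard library are available. Lean on these libraries where they do the work, as an engineer would, in place of code of your own. Each camera call takes 0.05 s, during which the arm holds its last target. There are 200 camera calls.

## Working session

There is one attempt and no reset: what is moved stays moved. The work goes in short steps, Python scripts to look and compute and a tool call to move; the robot and the scene stay as the last step left them, time stands still between calls to the robot, and variables do not carry over. Pictures are saved under pics/ and viewed, about 8 in all and at most 12, crops included, and the job is handed in when it is done.

Besides the shell and the picture viewer there is one more tool, called after "Call:" as name(argument=value, ...) on one line, values as JSON. send_rows: Moves the arm, as the interface text tells. Shift numbers are shares of 150 mm and turn numbers shares of 180 degrees, none past 1 either way. Its arguments: {"type":"object","properties":{"deltas":{"type":"array","items":{"type":"array","items":{"type":"number"}}},"squeeze":{"type":"number"}},"required":["deltas"]}

```bash
mkdir -p pics; cat > h.py <<'E'
import numpy as np, cv2, pickle
from bench import r
from scipy.spatial.transform import Rotation as R
def snap(cam,fn,crop=None,scale=1):
    f=r.grab_frame(cam); pickle.dump(f,open(f'pics/{fn}.pkl','wb'))
    im=cv2.cvtColor(f['pixels'],cv2.COLOR_RGB2BGR)
    if crop: a,b,c,d=crop; im=im[b:d,a:c]
    if scale!=1: im=cv2.resize(im,None,fx=scale,fy=scale,interpolation=cv2.INTER_CUBIC)
    cv2.imwrite(f'pics/{fn}.png',im)
def world(fn,px,z):
    f=pickle.load(open(f'pics/{fn}.pkl','rb')); K=np.array(f['camera_matrix'])
    Rm=cv2.Rodrigues(np.array(f['rvec'],float))[0]; t=np.array(f['tvec'],float).ravel()
    d=Rm.T@np.linalg.solve(K,[px[0],px[1],1]); c=-Rm.T@t
    return c+d*(z-c[2])/d[2]
def pix(fn,P):
    f=pickle.load(open(f'pics/{fn}.pkl','rb'))
    return cv2.projectPoints(np.array(P,float).reshape(-1,1,3),np.array(f['rvec'],float),np.array(f['tvec'],float),np.array(f['camera_matrix']),None)[0].reshape(-1,2)
def delta(p,rot=None):
    "shift (in 150mm units) in tool axes to world p, from measured pose"
    o=r.get_obs(); Rt=R.from_rotvec(o['orientation'])
    s=Rt.inv().apply(np.array(p)-o['tcp_pos'])/0.15
    return s.round(4), (None if rot is None else ((Rt.inv()*rot).as_rotvec()/np.pi).round(4))
E
python3 - <<'E'
from h import *
snap('top','top0',None,1.25); snap('scene','sc0')
o=r.get_obs(); print(o['tcp_pos'],R.from_rotvec(o['orientation']).as_matrix().round(3),o['contact_force'],o['clock'])
E
```

```text
[ 0.27611831 -0.61539589  0.24145375] [[ 0.912  0.409 -0.001]
 [ 0.409 -0.912  0.001]
 [-0.    -0.002 -1.   ]] [-0.67697347  0.02501767 -0.24151993] 0.1
```

View pics/top0.png

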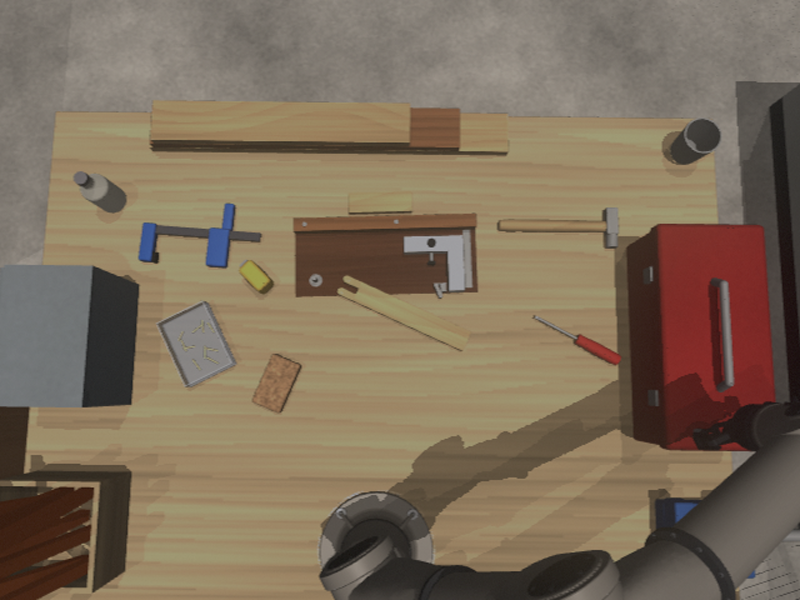

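The overview shows the pin near (316,281), the slat from (345,282) to (466,345) and the carriage/catch near (440,290) (shown at 1.25x). I'll enlarge that region next.

```bash
python3 - <<'E'
from h import *
f=pickle.load(open('pics/top0.pkl','rb'));im=cv2.cvtColor(f['pixels'],cv2.COLOR_RGB2BGR)[165:285,228:388]
cv2.imwrite('pics/top0c.png',cv2.resize(im,None,fx=5,fy=5,interpolation=cv2.INTER_CUBIC))
E
```

```text
(no output)
```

View pics/top0c.png

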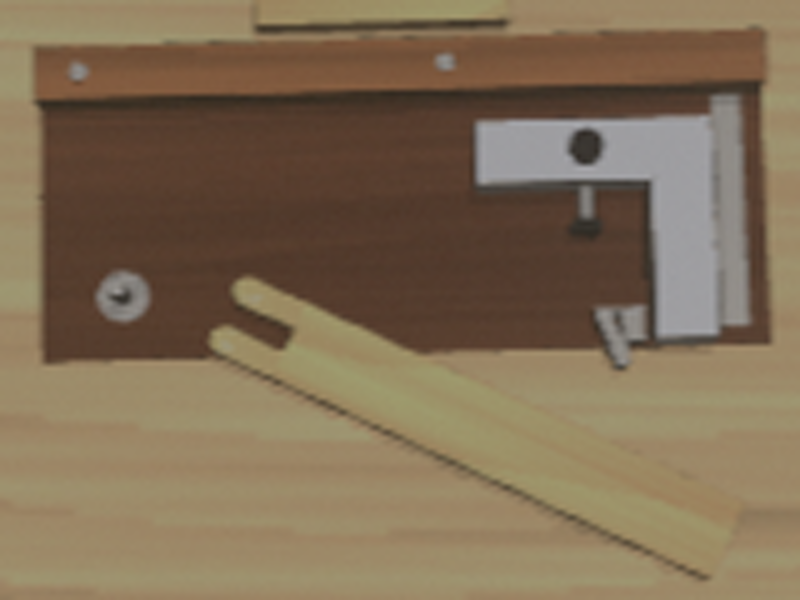

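```bash
python3 - <<'E'
from h import *
w=lambda x,y,z: world('top0',(228+(x-2)/5,165+(y-2)/5),z)
for n,a in dict(pinfoot=(124,297,.003),pintop=(121,294,.036),tipU=(233,285,.018),tipL=(210,338,.018),slotbot=(283,337,.018),endU=(742,503,.018),endL=(708,578,.018),railA=(38,101,.03),railB=(760,82,.03),catchtip=(622,368,.02),padface=(585,235,.022),house=(688,338,.03),plA=(45,362,0),plB=(770,343,0)).items(): print(n,w(*a).round(4))
E
```

```text
pinfoot [0.5642 0.1422 0.003 ]
pintop [0.5607 0.14   0.036 ]
tipU [0.5692 0.0814 0.018 ]
tipL [0.5399 0.0932 0.018 ]
slotbot [0.541  0.0536 0.018 ]
endU [ 0.454  -0.1946  0.018 ]
endL [ 0.4136 -0.1762  0.018 ]
railA [0.6674 0.189  0.03  ]
railB [ 0.6827 -0.204   0.03  ]
catchtip [ 0.526  -0.1299  0.02  ]
padface [ 0.5984 -0.1095  0.022 ]
house [ 0.5414 -0.1646  0.03  ]
plA [0.5281 0.1848 0.    ]
plB [ 0.5435 -0.2122  0.    ]
```

View pics/sc0.png

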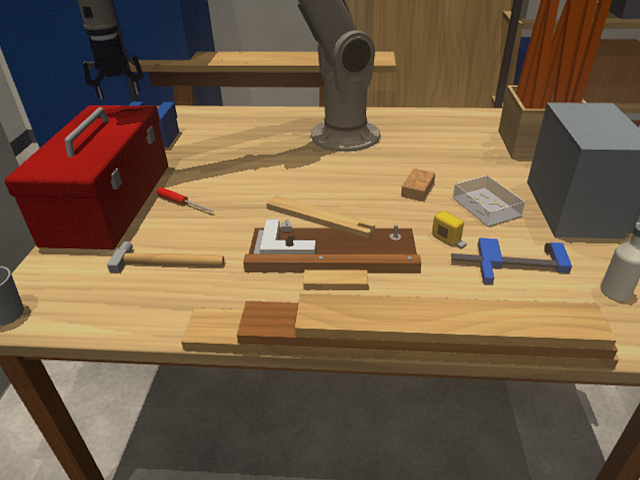

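```bash
python3 - <<'E'
from h import *
for p in [(640,225),(628,270),(635,440),(655,232)]:
  for z in (0,.15,.25): print(p,z,world('top0',(p[0]/1.25,p[1]/1.25),z).round(3))
E
```

```text
(640, 225) 0 [ 0.697 -0.575  0.   ]
(640, 225) 0.15 [ 0.661 -0.521  0.15 ]
(640, 225) 0.25 [ 0.636 -0.485  0.25 ]
(628, 270) 0 [ 0.595 -0.544  0.   ]
(628, 270) 0.15 [ 0.569 -0.493  0.15 ]
(628, 270) 0.25 [ 0.551 -0.46   0.25 ]
(635, 440) 0 [ 0.229 -0.546  0.   ]
(635, 440) 0.15 [ 0.239 -0.495  0.15 ]
(635, 440) 0.25 [ 0.246 -0.46   0.25 ]
(655, 232) 0 [ 0.682 -0.607  0.   ]
(655, 232) 0.15 [ 0.647 -0.55   0.15 ]
(655, 232) 0.25 [ 0.623 -0.512  0.25 ]
```

The scene view shows the gripper at (110,75), next to the red toolbox at (90,180). I'll raise the arm first, then cross over.

Call:
send_rows(deltas=[[1,0,0,-0.5,0,0,0],[1,0,0,-0.5,0,0,0],[1,0,0,-0.5,0,0,0],[1,0.95,-0.95,-0.5,0,0,0],[1,0.95,-0.95,-0.5,0,0,0],[1,0.95,-0.95,-0.5,0,0,0],[1,0.95,-0.95,-0.5,0,0,0],[1,0.95,-0.95,-0.5,0,0,0],[1,0.95,-0.95,-0.5,0,0,0],[1,0.95,-0.95,-0.5,0,0,0]])

```text
clock: 0.93
tcp_pos: [0.3492, -0.4255, 0.3173]
orientation: [-3.07, -0.664, -0.0]
contact_force: [-0.2, -1.4, -0.5]
grip_width: 0.0853
```

Call:
send_rows(deltas=[[1,0.95,-0.95,0,0,0,0],[1,0.95,-0.95,0,0,0,0],[1,0.95,-0.95,0,0,0,0],[1,0.95,-0.95,0,0,0,0],[1,0.95,-0.95,0,0,0,0],[1,0.95,-0.95,0,0,0,0],[1,0.95,-0.95,0,0,0,-0.233],[1,0.95,-0.95,0,0,0,-0.233],[1,0.95,-0.95,0,0,0,-0.233],[1,0.95,-0.95,0,0,0,-0.233],[1,0.95,-0.95,0,0,0,-0.233],[1,0.95,-0.95,0,0,0,-0.233],[1,0.95,-0.95,0,0,0,-0.233]])

```text
clock: 2.02
tcp_pos: [0.4193, -0.241, 0.317]
orientation: [-2.632, -1.715, 0.001]
contact_force: [-0.8, 0.1, 0.2]
grip_width: 0.0851
```

```bash
python3 - <<'E'
from h import *
o=r.get_obs(); print(o['clock'],o['tcp_pos'],o['joints'],R.from_rotvec(o['orientation']).as_matrix().round(3))
a=np.arctan2(-.2727,-.1207) # slat x axis
y=np.array([np.sin(-a)*-1*0+ -np.sin(a),np.cos(a),0]);  # perp
if y[0]<0:y=-y
z=np.array([0,0,-1]);x=np.cross(y,z)
print(y, delta([.494,-.049,.16],R.from_matrix(np.c_[x,y,z])))
E
```

```text
2.0167 [ 0.41925891 -0.24104185  0.31700121] [ 0.63118189  0.10428042 -0.25700985  1.88869952  0.02916886  1.1525066
 -0.05235831] [[ 0.404  0.915 -0.   ]
 [ 0.915 -0.404 -0.   ]
 [-0.    -0.    -1.   ]]
[ 0.91443273 -0.40473792  0.        ] (array([ 1.3727, -0.0613,  1.0464]), array([-0.0001,  0.0001,  0.0002]))
```

Call:
send_rows(deltas=[[1,0.9,-0.06,0.5,0,0,0],[1,0.9,-0.06,0.5,0,0,0],[1,0.9,-0.06,0.5,0,0,0],[1,0.9,-0.06,0.5,0,0,0],[1,0.9,-0.06,0.5,0,0,0]])

```text
clock: 2.43
tcp_pos: [0.4663, -0.1072, 0.2396]
orientation: [-2.627, -1.715, 0.002]
contact_force: [-0.5, 0.8, -0.7]
grip_width: 0.0855
```

Call:
send_rows(deltas=[[1,0.47,0,0.5,0,0,0],[1,0.47,0,0.5,0,0,0],[1,0.47,0,0.5,0,0,0],[1,0.47,0,0.5,0,0,0],[1,0.47,0,0.5,0,0,0],[1,0.47,0,0.5,0,0,0]])

```text
clock: 2.93
tcp_pos: [0.4951, -0.0495, 0.1679]
orientation: [2.635, 1.708, -0.0]
contact_force: [-0.4, -0.0, 0.7]
grip_width: 0.0852
```

```bash
python3 - <<'E'
from h import *
o=r.get_obs(); print(o['clock'],o['tcp_pos'],o['contact_force'])
snap('wrist','w1',None,1.25)
E
```

```text
2.9333 [ 0.49510163 -0.04949808  0.1678583 ] [-0.44235952 -0.02296504  0.73229323]
```

View pics/w1.png

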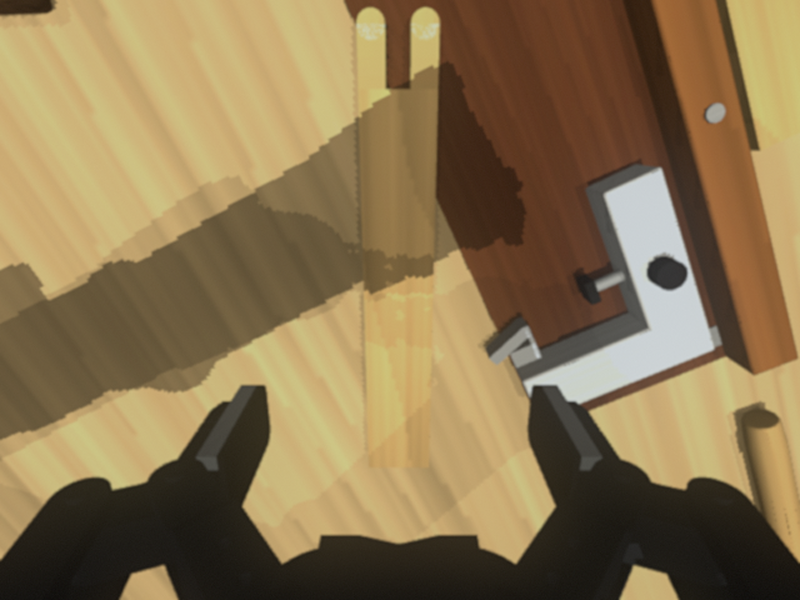

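The wrist view shows the slat between the fingers: the slot bottom runs from (387,88) to (410,88) and the plain end from (369,467) to (429,467). The catch is near (510,345).

```bash
python3 - <<'E'
from h import *
w=lambda p,z: world('w1',(p[0]/1.25,p[1]/1.25),z)
P={k:w(p,.018) for k,p in dict(sL=(387,88),sR=(410,88),eL=(369,467),eR=(429,467),pL=(356,25),pR=(440,25)).items()}
for k in P: print(k,P[k].round(4))
s=(P['sL']+P['sR'])/2; e=(P['eL']+P['eR'])/2; m=(P['pL']+P['pR'])/2
x=e-s; print(np.linalg.norm(x),'(.26)'); x/=np.linalg.norm(x); print('x',x, 'ctr',(s+.11*x)[:2],(e-.15*x)[:2],'prongmid off', np.cross(x,m-s))
for p in [(487,348),(515,320),(523,315),(540,360)]: print(w(p,.02).round(4))
# jig frame
print(w((650,0),.03),w((755,373),.03), w((733,352),0))
E
```

```text
sL [0.5344 0.0515 0.018 ]
sR [0.5462 0.0463 0.018 ]
eL [ 0.4144 -0.1789  0.018 ]
eR [ 0.4553 -0.1972  0.018 ]
pL [0.5321 0.0866 0.018 ]
pR [0.5734 0.0682 0.018 ]
0.25929874603093156 (.26)
x [-0.40659001 -0.91361073  0.        ] ctr [ 0.49555737 -0.05160558] [ 0.49584249 -0.05096491] prongmid off [-0.          0.         -0.00022356]
[ 0.5292 -0.1216  0.02  ]
[ 0.5531 -0.11    0.02  ]
[ 0.5591 -0.1088  0.02  ]
[ 0.5589 -0.1447  0.02  ]
[0.673068   0.03325637 0.03      ] [ 0.68451953 -0.20564008  0.03      ] [ 6.90215545e-01 -2.07755371e-01  5.55111512e-17]
```

Call:
send_rows(deltas=[[1,0,0.01,0.25,0,0,0],[1,0,0.01,0.5,0,0,0],[1,0,0.01,0.7,0,0,0],[1,0,0.01,0.85,0,0,0],[1,0,0.01,0.93,0,0,0],[1,0,0.01,1,0,0,0],[1,0,0.01,1,0,0,0],[1,0,0.01,1,0,0,0]])

```text
clock: 3.65
tcp_pos: [0.4968, -0.0487, 0.0181]
orientation: [2.633, 1.712, 0.001]
contact_force: [0.6, 0.1, 0.1]
grip_width: 0.0854
```

Call:
send_rows(deltas=[[0.3,0,0,0,0,0,0],[0.3,0,0,0,0,0,0],[0.3,0,0,0,0,0,0],[0.3,0,0,0,0,0,0],[0.3,0,0,0,0,0,0],[0.3,0,0,0,0,0,0],[0.3,0,0,0,0,0,0],[0.3,0,0,0,0,0,0]], squeeze=25)

```text
clock: 4.32
tcp_pos: [0.4966, -0.0483, 0.0183]
orientation: [2.632, 1.713, 0.001]
contact_force: [-1.8, -0.8, 5.9]
grip_width: 0.0446
```

```bash
python3 - <<'E'
from h import *
o=r.get_obs(); print(o['clock'],o['tcp_pos'],o['contact_force'],o['grip_width'])
snap('wrist','w2',None,1.25)
E
```

```text
4.3167 [ 0.49663997 -0.04829046  0.01830413] [-1.82424238 -0.76200134  5.91702623] 0.04464176702538275
```

View pics/w2.png

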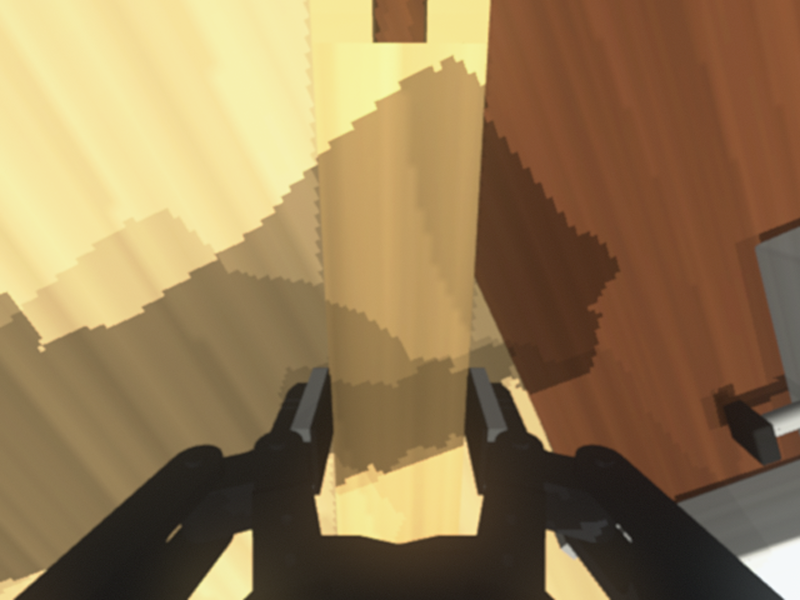

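The gripper holds the slat at 44.6 mm with the slot bottom at (373–427, 42). I'll ease up a little and work out the shift to the pin.

Call:
send_rows(deltas=[[0.3,0,0,-0.01,0,0,0],[0.3,0,0,-0.01,0,0,0],[0.3,0,0,-0.01,0,0,0]])

```text
clock: 4.62
tcp_pos: [0.4961, -0.0483, 0.0189]
orientation: [2.633, 1.713, 0.0]
contact_force: [0.5, -0.5, -0.9]
grip_width: 0.0444
```

```bash
python3 - <<'E'
from h import *
w=lambda p,z: world('w2',(p[0]/1.25,p[1]/1.25),z)
a,b=w((373,42),.018),w((427,42),.018); s=(a+b)/2; print(a,b,s)
o=r.get_obs(); T=np.array(o['tcp_pos']); Rt=R.from_rotvec(o['orientation'])
print('slot bottom in tool',Rt.inv().apply(s-T).round(4))
s0=s
pt=world('top0',(228+(121-2)/5,165+(294-2)/5),.036)
for pin in [(.5642,.1422,0.009),(.5615,.1415,.009)]: print('pin in tool',Rt.inv().apply(np.array(pin)-T).round(4))
print(Rt.as_matrix().round(4),o['tcp_pos'],o['contact_force'])
E
```

```text
[0.53465011 0.05104086 0.018     ] [0.54720533 0.04548549 0.018     ] [0.54092772 0.04826318 0.018     ]
slot bottom in tool [0.1064 0.0019 0.0009]
pin in tool [ 0.2017 -0.0148  0.0099]
pin in tool [ 0.2    -0.017   0.0099]
[[ 4.050e-01  9.143e-01  1.000e-04]
 [ 9.143e-01 -4.050e-01 -1.000e-04]
 [ 0.000e+00  1.000e-04 -1.000e+00]] [ 0.49605006 -0.04826573  0.01893285] [ 0.5263943  -0.47672253 -0.90951631]
```

Call:
send_rows(deltas=[[0.3,0.05,-0.03,0,0,0,0],[0.3,0.1,-0.07,0,0,0,0],[0.3,0.15,-0.105,0,0,0,0],[0.3,0.2,-0.105,0,0,0,0],[0.3,0.2,-0.105,0,0,0,0],[0.3,0.2,-0.105,0,0,0,0]])

```text
clock: 5.12
tcp_pos: [0.4942, -0.0135, 0.0189]
orientation: [2.632, 1.716, 0.001]
contact_force: [0.0, -0.1, -1.3]
grip_width: 0.0441
```

```bash
python3 - <<'E'
from h import *
o=r.get_obs(); print(o['tcp_pos'],o['contact_force'])
snap('top','t2',(238,195,338,270),8)
f=r.grab_frame('scene'); pickle.dump(f,open('pics/s2.pkl','wb'))
E
```

```text
[ 0.49417834 -0.01346554  0.01885398] [ 0.01651562 -0.12361341 -1.2855901 ]
```

View pics/t2.png

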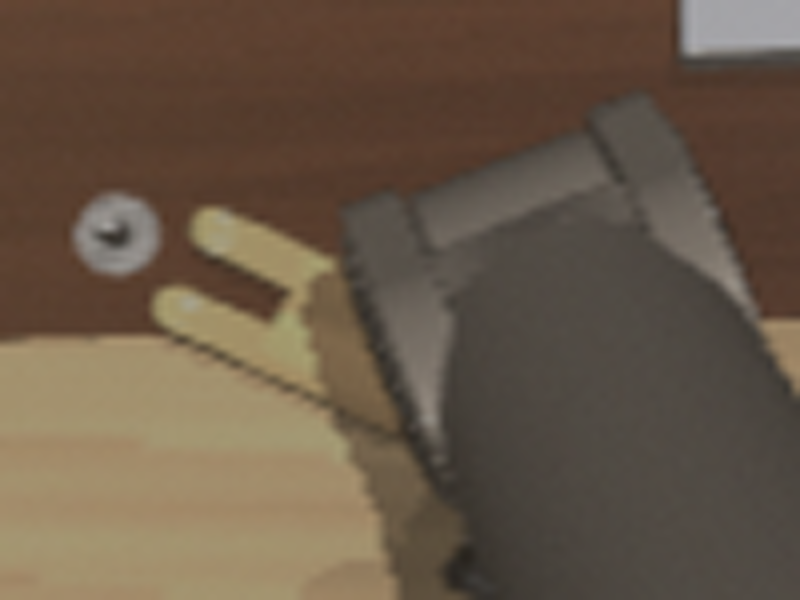

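The slot mouth is about 30 mm short of the pin. Prong-tip centres are near (212,228) and (175,305), and the collar centre is at (117,235).

```bash
python3 - <<'E'
from h import *
w=lambda p,z: world('t2',(238+(p[0]-3.5)/8,195+(p[1]-3.5)/8),z)
o=r.get_obs(); T=np.array(o['tcp_pos']); Rt=R.from_rotvec(o['orientation'])
for n,p,z in [('pinfoot',(117,235),.002),('pintop?',(112,232),.036),('U',(212,228),.018),('L',(175,305),.018),('Uin',(205,252),.018),('Lin',(190,290),.018)]:
    q=w(p,z); print(n,q.round(4),Rt.inv().apply(q-T).round(4))
# scene camera crop
f=pickle.load(open('pics/s2.pkl','rb')); print(pix('s2',[(.564,.142,0),(.564,.142,.036)]))
im=cv2.cvtColor(f['pixels'],cv2.COLOR_RGB2BGR)[190:265,340:440]
cv2.imwrite('pics/s2c.png',cv2.resize(im,None,fx=8,fy=8,interpolation=cv2.INTER_CUBIC))
E
```

```text
pinfoot [0.5645 0.1429 0.002 ] [0.1726 0.0007 0.0167]
pintop? [0.5602 0.1406 0.036 ] [ 0.1688 -0.0023 -0.0173]
U [0.5648 0.1088 0.018 ] [0.1416 0.0148 0.0007]
L [0.5383 0.1207 0.018 ] [ 0.1417 -0.0143  0.0007]
Uin [0.5566 0.111  0.018 ] [0.1402 0.0064 0.0007]
Lin [0.5435 0.1157 0.018 ] [ 0.1393 -0.0075  0.0007]
[[394.79775731 236.16436294]
 [395.74132324 224.40075764]]
```

View pics/s2c.png

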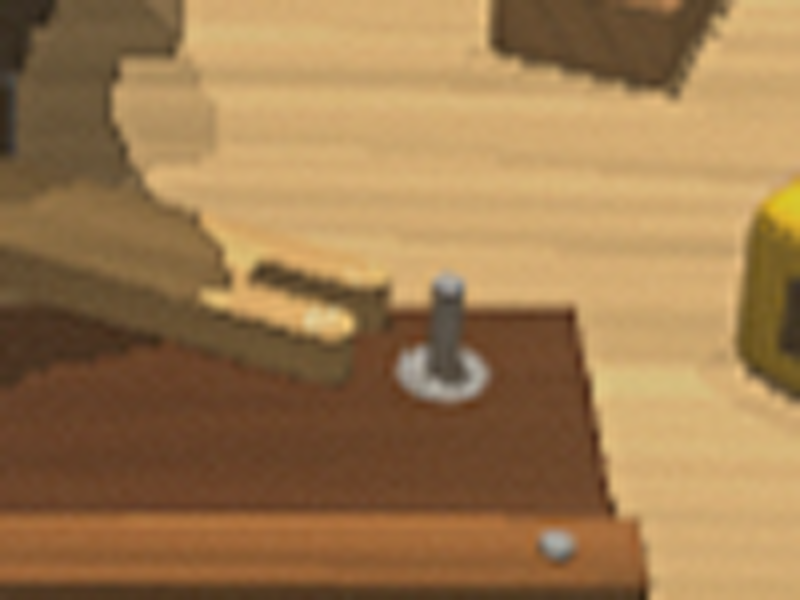

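The scene view shows the slot mouth lined up on the pin, with the pin foot at (444,373). I'll slide on in steps while watching the force.

Call:
send_rows(deltas=[[0.3,0.03,0,0,0,0,0],[0.3,0.06,0,0,0,0,0],[0.3,0.09,0,0,0,0,0],[0.3,0.12,0,0,0,0,0],[0.3,0.15,0,0,0,0,0],[0.3,0.17,0,0,0,0,0],[0.3,0.17,0,0,0,0,0]])

```text
clock: 5.8
tcp_pos: [0.5046, 0.01, 0.0189]
orientation: [-2.632, -1.715, -0.001]
contact_force: [0.7, 0.6, -1.4]
grip_width: 0.0446
```

```bash
python3 - <<'E'
from h import *
o=r.get_obs(); Rt=R.from_rotvec(o['orientation']); print(o['tcp_pos'],Rt.inv().apply(o['contact_force']))
E
```

```text
[0.50464411 0.00995427 0.01887385] [0.79811705 0.4213061  1.44424688]
```

Call:
send_rows(deltas=[[0.3,0.02,0,0,0,0,0],[0.3,0.04,0,0,0,0,0],[0.3,0.06,0,0,0,0,0],[0.3,0.08,0,0,0,0,0],[0.3,0.1,0,0,0,0,0],[0.3,0.1,0,0,0,0,0]])

```text
clock: 6.3
tcp_pos: [0.5107, 0.0235, 0.0189]
orientation: [-2.632, -1.714, -0.001]
contact_force: [0.1, -0.4, -1.5]
grip_width: 0.0443
```

Call:
send_rows(deltas=[[0.3,0.02,0,0,0,0,0],[0.3,0.04,0,0,0,0,0],[0.3,0.06,0,0,0,0,0],[0.3,0.06,0,0,0,0,0]])

```text
clock: 6.63
tcp_pos: [0.5143, 0.0317, 0.0189]
orientation: [-2.632, -1.714, -0.001]
contact_force: [0.9, 0.7, -1.8]
grip_width: 0.0439
```

```bash
python3 - <<'E'
from h import *
o=r.get_obs(); Rt=R.from_rotvec(o['orientation']); print(o['tcp_pos'],Rt.inv().apply(o['contact_force']))
snap('top','t3',(238,195,338,270),8)
E
```

```text
[0.51434138 0.03172428 0.01891821] [0.973693   0.5237049  1.76835856]
```

View pics/t3.png

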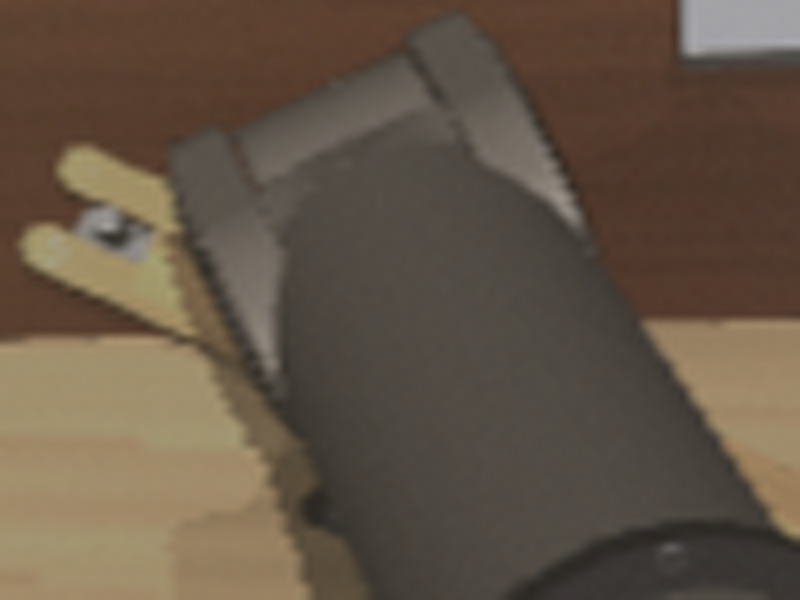

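The pin is inside the slot at (115,228), with the bottom still about 10 mm away. I'll feel my way to it.

Call:
send_rows(deltas=[[0.3,0.01,0,0,0,0,0],[0.3,0.02,0,0,0,0,0],[0.3,0.03,0,0,0,0,0],[0.3,0.03,0,0,0,0,0]])

```text
clock: 7.02
tcp_pos: [0.5159, 0.0353, 0.0188]
orientation: [-2.633, -1.714, -0.001]
contact_force: [-0.6, 0.6, -1.6]
grip_width: 0.0443
```

Call:
send_rows(deltas=[[0.3,0.01,0,0,0,0,0],[0.3,0.015,0,0,0,0,0],[0.3,0.015,0,0,0,0,0]])

```text
clock: 7.27
tcp_pos: [0.5167, 0.0372, 0.0188]
orientation: [-2.633, -1.714, -0.0]
contact_force: [0.1, 0.2, -1.5]
grip_width: 0.0444
```

Call:
send_rows(deltas=[[0.3,0.01,0,0,0,0,0],[0.3,0.01,0,0,0,0,0],[0.3,0.01,0,0,0,0,0]])

```text
clock: 7.52
tcp_pos: [0.5172, 0.0385, 0.0188]
orientation: [-2.633, -1.714, 0.0]
contact_force: [-0.4, -0.2, -1.3]
grip_width: 0.0441
```

Call:
send_rows(deltas=[[0.3,0.01,0,0,0,0,0],[0.3,0.01,0,0,0,0,0],[0.3,0.01,0,0,0,0,0]])

```text
clock: 7.77
tcp_pos: [0.5179, 0.0399, 0.0188]
orientation: [2.633, 1.714, 0.0]
contact_force: [-0.5, -0.8, -1.9]
grip_width: 0.0441
```

Call:
send_rows(deltas=[[0.3,0.01,0,0,0,0,0],[0.3,0.01,0,0,0,0,0],[0.3,0.01,0,0,0,0,0]])

```text
clock: 8.02
tcp_pos: [0.5182, 0.0407, 0.0187]
orientation: [2.633, 1.713, -0.001]
contact_force: [-0.9, -0.9, -2.1]
grip_width: 0.0444
```

Call:
send_rows(deltas=[[0.3,0.01,0,0,0,0,0],[0.3,0.01,0,0,0,0,0],[0.3,0.01,0,0,0,0,0]])

```text
clock: 8.27
tcp_pos: [0.5183, 0.0409, 0.0186]
orientation: [2.634, 1.711, -0.004]
contact_force: [-1.7, -4.2, 0.8]
grip_width: 0.0443
```

Call:
send_rows(deltas=[[0.3,0.01,0,0,0,0,0],[0.3,0.01,0,0,0,0,0],[0.3,0.01,0,0,0,0,0]])

```text
clock: 8.52
tcp_pos: [0.5183, 0.041, 0.0186]
orientation: [2.634, 1.71, -0.008]
contact_force: [-3.1, -8.1, 2.2]
grip_width: 0.0442
```

Contact at about 8.7 N along the slat, so the slot is seated. I'll relax, release and lift.

Call:
send_rows(deltas=[[0.3,-0.02,0,0,0,0,0],[0.3,-0.02,0,0,0,0,0],[1,-0.02,0,0,0,0,0],[1,-0.02,0,0,0,0,0],[1,-0.02,0,0,0,0,0],[1,-0.02,0,0,0,0,0],[1,-0.02,0,0,0,0,0],[1,-0.02,0,-0.2,0,0,0],[1,-0.02,0,-0.45,0,0,0],[1,-0.02,0,-0.45,0,0,0],[1,-0.02,0,-0.45,0,0,0]])

```text
clock: 9.43
tcp_pos: [0.5202, 0.0415, 0.0883]
orientation: [2.631, 1.712, 0.007]
contact_force: [0.6, -0.1, 0.1]
grip_width: 0.0855
```

```bash
python3 - <<'E'
from h import *
o=r.get_obs(); T=np.array(o['tcp_pos']);print(T,o['contact_force'],o['grip_width'],o['clock'])
snap('wrist','w4',None,1.25)
E
```

```text
[0.52023656 0.04147771 0.0883144 ] [ 0.60872043 -0.10280292  0.10998462] 0.08553900350165759 9.4333
```

View pics/w4.png

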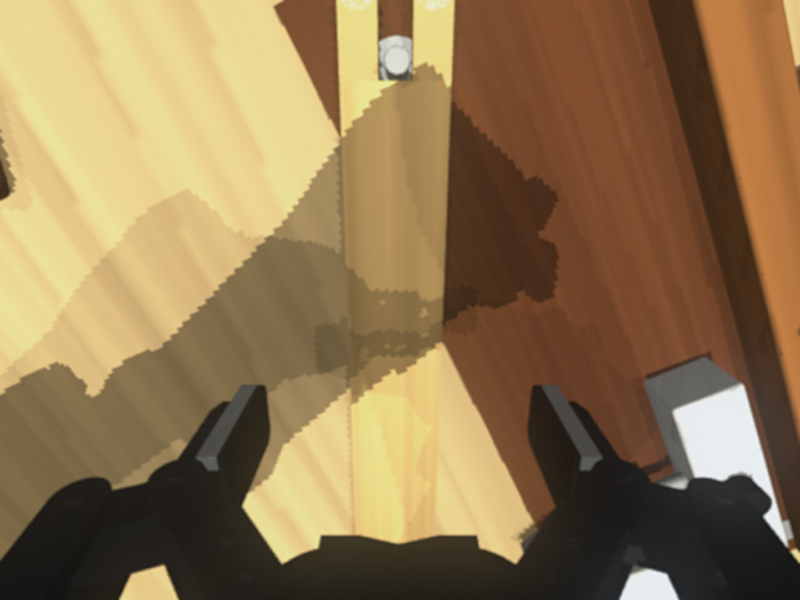

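The slat is released and flat, with the pin at (397,58) against the slot bottom at row 80. I'll check the fit and work out the push pose.

```bash
python3 - <<'E'
from h import *
w=lambda p,z: world('w4',(p[0]/1.25,p[1]/1.25),z)
o=r.get_obs(); T=np.array(o['tcp_pos']); Rt=R.from_rotvec(o['orientation'])
pin=w((397,58),.036); s=w((396,80),.018); e=[w((341,100),.018),w((453,100),.018),w((354,520),.018),w((435,520),.018)]
print('pin',pin,'bottom',s,'tool',Rt.inv().apply(pin-T),Rt.inv().apply(s-T))
d=(e[2]+e[3]-e[0]-e[1]);d/=np.linalg.norm(d);print('slat dir',d)
n=np.array([d[1],-d[0],0]); P=np.array([.564,.142,0])
c=P+.195*d+.055*n; c[2]=.09; print(c, delta(c))
for th in np.radians([0,8,16,20,24]):  # swing, finger at n=.037
    M=R.from_rotvec([0,0,th]); q=P+M.apply(.195*d+.037*n); q[2]=.0165
    print(round(np.degrees(th)),q.round(4), (Rt.inv().apply(q-c)/.15).round(3),'az',round(-th/np.pi,4))
E
```

```text
pin [0.56536912 0.14178115 0.036     ] bottom [0.5628473  0.13704321 0.018     ] tool [0.11075414 0.00159479 0.0509927 ] [0.10538613 0.00117953 0.06898769]
slat dir [-0.41156966 -0.9113783   0.        ]
[ 0.43361811 -0.01308244  0.09      ] (array([-0.5611, -0.3735, -0.0217]), None)
0 [ 0.45   -0.0205  0.0165] [-0.001  0.119  0.49 ] az -0.0
8 [ 0.4737 -0.0348  0.0165] [-0.024  0.302  0.49 ] az -0.0444
16 [ 0.4992 -0.0456  0.0165] [-0.021  0.487  0.491] az -0.0889
20 [ 0.5125 -0.0497  0.0165] [-0.01   0.579  0.491] az -0.1111
24 [ 0.526  -0.0528  0.0165] [0.007 0.669 0.491] az -0.1333
```

The pin axis is 5.4 mm from the slot bottom, so the slot is fully on. Next I'll go to the push start with the fingers shut.

Call:
send_rows(deltas=[[0,-0.2,-0.37,0,0,0,0],[0,-0.4,-0.37,0,0,0,0],[0,-0.56,-0.37,0,0,0,0],[0,-0.56,-0.37,0,0,0,0],[0,-0.56,-0.37,0,0,0,0],[0,-0.56,-0.37,0,0,0,0],[0,-0.56,-0.37,0,0,0,0],[0,-0.56,-0.37,0.2,0,0,0],[0,-0.56,-0.37,0.35,0,0,0],[0,-0.56,-0.37,0.43,0,0,0],[0,-0.56,-0.37,0.47,0,0,0],[0,-0.56,-0.37,0.47,0,0,0],[0,-0.56,-0.37,0.47,0,0,0]])

```text
clock: 10.57
tcp_pos: [0.4342, -0.0125, 0.0158]
orientation: [-2.632, -1.715, -0.0]
contact_force: [-0.7, 0.4, 0.3]
grip_width: -0.0004
```

```bash
python3 - <<'E'
from h import *
o=r.get_obs(); Rt=R.from_rotvec(o['orientation']);print(o['tcp_pos'],o['contact_force'],o['grip_width'],o['clock'],Rt.as_matrix()[:,1])
E
```

```text
[ 0.43415893 -0.01251957  0.01584665] [-0.66423487  0.37447191  0.30886192] -0.00041693737475101774 10.5667 [ 9.14734932e-01 -4.04054433e-01 -1.39710295e-04]
```

Call:
send_rows(deltas=[[0,0,0.02,0,0,0,0],[0,0,0.04,0,0,0,0],[0,0,0.06,0,0,0,0],[0,0,0.08,0,0,0,0],[0,0,0.1,0,0,0,0],[0,0,0.115,0,0,0,0],[0,-0.003,0.13,0,0,0,-0.003],[0,-0.006,0.145,0,0,0,-0.006],[0,-0.008,0.16,0,0,0,-0.01],[0,-0.011,0.175,0,0,0,-0.013],[0,-0.013,0.19,0,0,0,-0.017],[0,-0.015,0.205,0,0,0,-0.021],[0,-0.015,0.205,0,0,0,-0.021]])

```text
clock: 11.65
tcp_pos: [0.4615, -0.0281, 0.0158]
orientation: [2.574, 1.8, 0.001]
contact_force: [-0.1, -0.1, -0.3]
grip_width: 0.0
```

```bash
python3 - <<'E'
from h import *
o=r.get_obs(); Rt=R.from_rotvec(o['orientation']);print(o['tcp_pos'],Rt.inv().apply(o['contact_force']),o['clock'])
snap('top','t5',(238,190,388,270),5)
E
```

```text
[ 0.46150307 -0.02808802  0.01582097] [-0.12127679 -0.10745451  0.34558452] 11.65
```

View pics/t5.png

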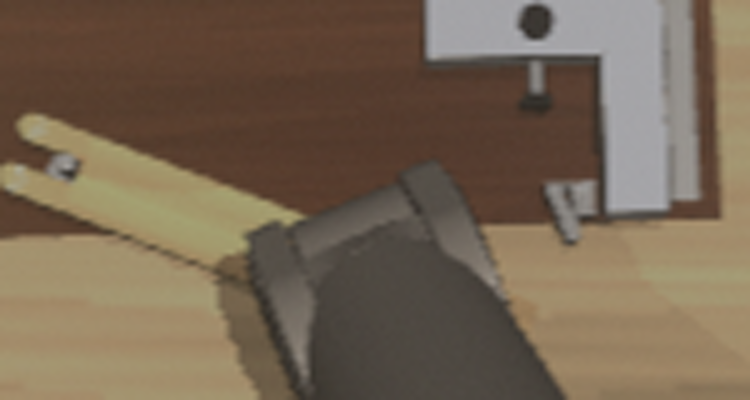

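The view is consistent: the pin (63,165) is still at the slot bottom and the catch (570,215) is untouched. I'll continue the swing.

Call:
send_rows(deltas=[[0,-0.004,0.02,0,0,0,-0.005],[0,-0.008,0.04,0,0,0,-0.01],[0,-0.011,0.06,0,0,0,-0.015],[0,-0.014,0.08,0,0,0,-0.02],[0,-0.017,0.1,0,0,0,-0.025],[0,-0.017,0.1,0,0,0,-0.025]])

```text
clock: 12.2
tcp_pos: [0.475, -0.0357, 0.0159]
orientation: [2.502, 1.9, 0.001]
contact_force: [-0.0, -0.6, 0.4]
grip_width: 0.0
```

Call:
send_rows(deltas=[[0,-0.003,0.01,0,0,0,-0.0025],[0,-0.005,0.02,0,0,0,-0.005],[0,-0.007,0.03,0,0,0,-0.0075],[0,-0.009,0.04,0,0,0,-0.01],[0,-0.01,0.05,0,0,0,-0.0125],[0,-0.01,0.05,0,0,0,-0.0125]])

```text
clock: 12.7
tcp_pos: [0.4813, -0.0389, 0.0158]
orientation: [2.464, 1.948, 0.0]
contact_force: [-0.5, -0.2, -0.0]
grip_width: 0.0001
```

```bash
python3 - <<'E'
from h import *
o=r.get_obs(); Rt=R.from_rotvec(o['orientation']);print(o['tcp_pos'],Rt.inv().apply(o['contact_force']),o['clock'],Rt.as_matrix()[:,1])
snap('top','t6',(238,190,388,270),5)
E
```

```text
[ 0.48130676 -0.03893902  0.01582868] [-0.28109763 -0.421786    0.02216269] 12.7 [ 9.73016067e-01 -2.30736918e-01  4.55146899e-04]
```

View pics/t6.png

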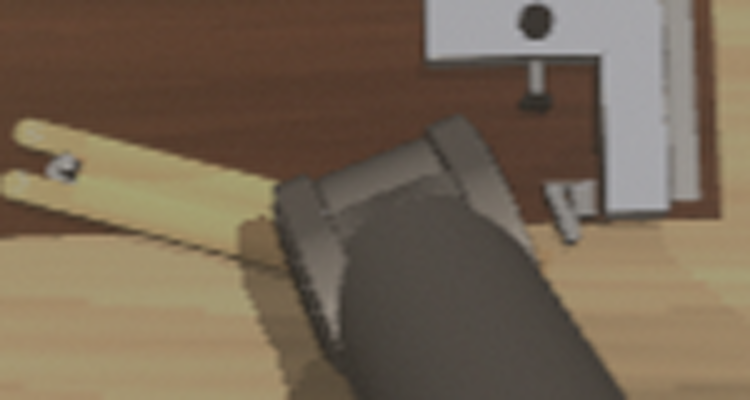

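The slat is about 0.27 rad off the jig axis and still on the pin (62,167). From here I'll use smaller steps and watch the force.

Call:
send_rows(deltas=[[0,-0.001,0.01,0,0,0,-0.0025],[0,-0.003,0.02,0,0,0,-0.005],[0,-0.004,0.03,0,0,0,-0.0075],[0,-0.005,0.04,0,0,0,-0.01],[0,-0.005,0.04,0,0,0,-0.01]])

```text
clock: 13.17
tcp_pos: [0.4871, -0.041, 0.0158]
orientation: [2.433, 1.987, 0.001]
contact_force: [0.6, -0.6, -0.3]
grip_width: 0.0004
```

Call:
send_rows(deltas=[[0,-0.001,0.01,0,0,0,-0.0025],[0,-0.003,0.02,0,0,0,-0.005],[0,-0.004,0.03,0,0,0,-0.0075],[0,-0.005,0.04,0,0,0,-0.01],[0,-0.005,0.04,0,0,0,-0.01]])

```text
clock: 13.58
tcp_pos: [0.4928, -0.043, 0.0158]
orientation: [2.402, 2.024, 0.001]
contact_force: [-0.4, 0.5, 0.0]
grip_width: -0.0001
```

Call:
send_rows(deltas=[[0,-0.001,0.01,0,0,0,-0.0025],[0,-0.003,0.02,0,0,0,-0.005],[0,-0.003,0.02,0,0,0,-0.005]])

```text
clock: 13.83
tcp_pos: [0.4954, -0.0439, 0.0158]
orientation: [2.386, 2.044, 0.0]
contact_force: [-0.6, -0.8, 0.1]
grip_width: -0.0
```

Call:
send_rows(deltas=[[0,-0.001,0.01,0,0,0,-0.0025],[0,-0.003,0.02,0,0,0,-0.005],[0,-0.003,0.02,0,0,0,-0.005]])

```text
clock: 14.08
tcp_pos: [0.496, -0.0443, 0.0154]
orientation: [-2.367, -2.062, 0.005]
contact_force: [-5.6, 2.1, 4.1]
grip_width: -0.0002
```

Call:
send_rows(deltas=[[0,-0.001,0.01,0,0,0,-0.0025],[0,-0.003,0.02,0,0,0,-0.005],[0,-0.003,0.02,0,0,0,-0.005]])

```text
clock: 14.33
tcp_pos: [0.4973, -0.045, 0.0151]
orientation: [-2.349, -2.079, 0.009]
contact_force: [-10.1, 1.7, 5.7]
grip_width: -0.0001
```

Call:
send_rows(deltas=[[0,-0.001,0.01,0,0,0,-0.0025],[0,-0.003,0.02,0,0,0,-0.005],[0,-0.003,0.02,0,0,0,-0.005]])

```text
clock: 14.58
tcp_pos: [0.4991, -0.0458, 0.0149]
orientation: [-2.332, -2.097, 0.011]
contact_force: [-12.4, 2.5, 8.5]
grip_width: 0.0001
```

Call:
send_rows(deltas=[[0,-0.001,0.01,0,0,0,-0.0025],[0,-0.003,0.02,0,0,0,-0.005],[0,-0.003,0.02,0,0,0,-0.005]])

```text
clock: 14.83
tcp_pos: [0.5013, -0.0465, 0.0148]
orientation: [-2.315, -2.115, 0.013]
contact_force: [-13.4, 2.6, 10.3]
grip_width: -0.0002
```

The force has risen to 13 N with 10 N upward, which is more than I expected. I'll look before pushing further.

```bash
python3 - <<'E'
from h import *
o=r.get_obs(); Rt=R.from_rotvec(o['orientation']);print(o['tcp_pos'],o['contact_force'],o['moment'],o['clock'],Rt.as_matrix().round(3))
snap('top','t7',(238,190,388,270),5); snap('scene','s7',(240,180,420,270),4.1)
a=cv2.imread('pics/t7.png');b=cv2.imread('pics/s7.png');b=cv2.resize(b,(750,375))
cv2.imwrite('pics/c7.png',np.vstack([cv2.resize(a,(400,213)),cv2.resize(b,(400,200))]) if 0 else np.vstack([a[100:330],b[:365]]))
E
```

```text
[ 0.50127579 -0.04653833  0.01477861] [-13.36530244   2.60696619  10.31382219] [ 0.56983877  2.88955818 -0.03926121] 14.8333 [[ 0.09   0.996 -0.011]
 [ 0.996 -0.09  -0.001]
 [-0.002 -0.01  -1.   ]]
```

View pics/c7.png

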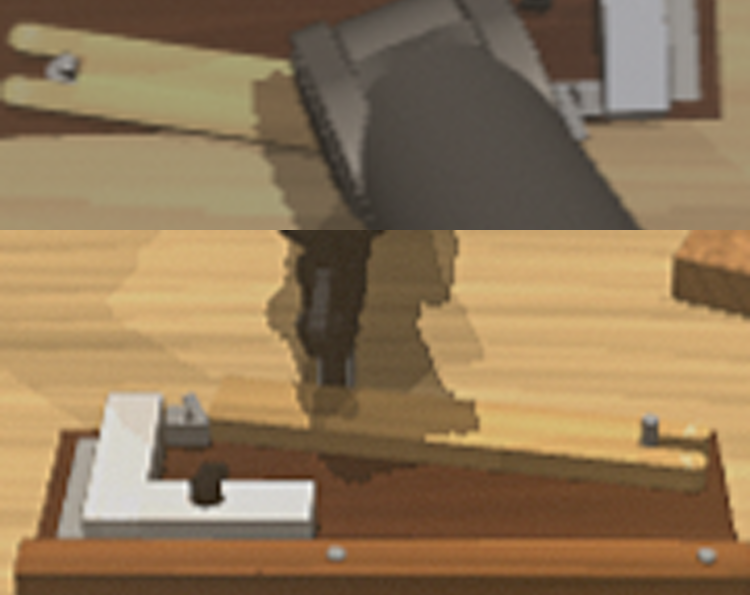

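The slat's end corner is on the catch's slope and the slot is still on the pin (60,68), so everything looks as intended. The vertical force is finger friction, so I'll relieve it by raising 1.5 mm and then go on.

Call:
send_rows(deltas=[[0,0,0,-0.01,0,0,0],[0,0,0,-0.01,0,0,0]])

```text
clock: 15.1
tcp_pos: [0.5026, -0.0468, 0.0162]
orientation: [-2.317, -2.115, 0.01]
contact_force: [-8.4, 2.2, 0.7]
grip_width: -0.0001
```

Call:
send_rows(deltas=[[0,-0.001,0.01,-0.003,0,0,-0.002],[0,-0.002,0.02,-0.003,0,0,-0.004],[0,-0.002,0.02,-0.003,0,0,-0.004]])

```text
clock: 15.35
tcp_pos: [0.5065, -0.0478, 0.0165]
orientation: [-2.304, -2.13, 0.008]
contact_force: [-4.0, -2.1, -1.3]
grip_width: 0.0001
```

Call:
send_rows(deltas=[[0,-0.001,0.01,-0.002,0,0,-0.002],[0,-0.002,0.02,-0.002,0,0,-0.004],[0,-0.002,0.02,-0.002,0,0,-0.004]])

```text
clock: 15.6
tcp_pos: [0.5124, -0.0487, 0.0177]
orientation: [-2.294, -2.146, 0.002]
contact_force: [-3.2, -1.6, -2.5]
grip_width: -0.0
```

Call:
send_rows(deltas=[[0,-0.001,0.01,0,0,0,-0.002],[0,-0.002,0.02,0,0,0,-0.004],[0,-0.002,0.02,0,0,0,-0.004]])

```text
clock: 15.85
tcp_pos: [0.516, -0.0492, 0.018]
orientation: [2.281, 2.16, -0.0]
contact_force: [-3.7, -2.0, -2.0]
grip_width: 0.0003
```

Call:
send_rows(deltas=[[0,-0.001,0.01,0,0,0,-0.002],[0,-0.001,0.015,0,0,0,-0.003],[0,-0.001,0.015,0,0,0,-0.003]])

```text
clock: 16.1
tcp_pos: [0.5182, -0.0491, 0.0181]
orientation: [2.27, 2.171, 0.0]
contact_force: [-2.8, -2.8, -0.5]
grip_width: -0.0002
```

Call:
send_rows(deltas=[[0,-0.001,0.01,0,0,0,-0.002],[0,-0.001,0.015,0,0,0,-0.003],[0,-0.001,0.015,0,0,0,-0.003]])

```text
clock: 16.35
tcp_pos: [0.5204, -0.0493, 0.0181]
orientation: [2.26, 2.182, 0.0]
contact_force: [-3.3, -2.0, 0.4]
grip_width: -0.0002
```

Call:
send_rows(deltas=[[0,0,0.008,0,0,0,-0.0015],[0,-0.001,0.015,0,0,0,-0.003],[0,-0.001,0.015,0,0,0,-0.003]])

```text
clock: 16.6
tcp_pos: [0.5227, -0.0495, 0.018]
orientation: [2.25, 2.193, 0.0]
contact_force: [-3.3, -2.1, -0.7]
grip_width: -0.0005
```

Call:
send_rows(deltas=[[0,0,0.008,0,0,0,-0.0015],[0,-0.001,0.015,0,0,0,-0.003],[0,-0.001,0.015,0,0,0,-0.003]])

```text
clock: 16.85
tcp_pos: [0.5248, -0.0498, 0.018]
orientation: [2.239, 2.203, -0.0]
contact_force: [-4.0, -3.9, -1.2]
grip_width: 0.0004
```

Call:
send_rows(deltas=[[0,0,0.008,0,0,0,-0.0015],[0,-0.001,0.015,0,0,0,-0.003],[0,-0.001,0.015,0,0,0,-0.003]])

```text
clock: 17.1
tcp_pos: [0.5269, -0.0501, 0.018]
orientation: [-2.229, -2.214, 0.001]
contact_force: [-3.2, -3.3, -0.5]
grip_width: 0.0003
```

Call:
send_rows(deltas=[[0,0,0.008,0,0,0,-0.0015],[0,0,0.015,0,0,0,-0.003],[0,0,0.015,0,0,0,-0.003]])

```text
clock: 17.35
tcp_pos: [0.5291, -0.0501, 0.018]
orientation: [-2.219, -2.224, 0.001]
contact_force: [-3.5, -2.8, -1.4]
grip_width: -0.0001
```

Call:
send_rows(deltas=[[0,-0.002,0.008,0,0,0,-0.0015],[0,-0.003,0.015,0,0,0,-0.003],[0,-0.003,0.015,0,0,0,-0.003]])

```text
clock: 17.6
tcp_pos: [0.5314, -0.0504, 0.018]
orientation: [-2.208, -2.235, 0.001]
contact_force: [-4.7, -3.4, -0.4]
grip_width: 0.0001
```

Call:
send_rows(deltas=[[0,-0.001,0.008,0,0,0,-0.0015],[0,-0.002,0.015,0,0,0,-0.003],[0,-0.002,0.015,0,0,0,-0.003]])

```text
clock: 17.85
tcp_pos: [0.5336, -0.0507, 0.0179]
orientation: [-2.197, -2.245, 0.001]
contact_force: [-3.4, -3.0, -1.6]
grip_width: 0.0
```

Call:
send_rows(deltas=[[0,0,0.008,0,0,0,-0.0015],[0,-0.001,0.013,0,0,0,-0.003],[0,-0.001,0.013,0,0,0,-0.003]])

```text
clock: 18.1
tcp_pos: [0.5354, -0.051, 0.0179]
orientation: [-2.187, -2.255, 0.001]
contact_force: [-5.0, -3.3, -0.4]
grip_width: 0.0
```

Call:
send_rows(deltas=[[0,0,0.008,0,0,0,-0.0015],[0,-0.001,0.013,0,0,0,-0.003],[0,-0.001,0.013,0,0,0,-0.003]])

```text
clock: 18.35
tcp_pos: [0.5372, -0.0512, 0.0178]
orientation: [-2.176, -2.265, 0.002]
contact_force: [-4.8, -3.5, -1.8]
grip_width: -0.0001
```

Call:
send_rows(deltas=[[0,0,0.005,0,0,0,-0.001],[0,0,0.01,0,0,0,-0.002],[0,0,0.01,0,0,0,-0.002]])

```text
clock: 18.6
tcp_pos: [0.5386, -0.0513, 0.0178]
orientation: [-2.169, -2.272, 0.002]
contact_force: [-4.7, -4.7, -1.3]
grip_width: 0.0001
```

Call:
send_rows(deltas=[[0,0,0.005,0,0,0,-0.001],[0,0,0.01,0,0,0,-0.002],[0,0,0.01,0,0,0,-0.002]])

```text
clock: 18.85
tcp_pos: [0.5389, -0.0514, 0.0176]
orientation: [-2.162, -2.278, 0.005]
contact_force: [-7.3, -4.0, 1.1]
grip_width: 0.0003
```

Call:
send_rows(deltas=[[0,0,0.005,0,0,0,-0.001],[0,0,0.01,0,0,0,-0.002],[0,0,0.01,0,0,0,-0.002]])

```text
clock: 19.1
tcp_pos: [0.5398, -0.0516, 0.0174]
orientation: [-2.154, -2.284, 0.007]
contact_force: [-8.2, -4.4, 1.3]
grip_width: -0.0001
```

The pad was felt at x≈0.5387. I'll use finer steps now and watch for the snap.

Call:
send_rows(deltas=[[0,0,0.003,-0.002,0,0,0],[0,0,0.006,-0.003,0,0,0],[0,0,0.006,-0.003,0,0,0]])

```text
clock: 19.35
tcp_pos: [0.5401, -0.0516, 0.0177]
orientation: [-2.154, -2.283, 0.008]
contact_force: [-8.3, -4.3, 0.9]
grip_width: -0.0003
```

Call:
send_rows(deltas=[[0,0,0.003,0,0,0,0],[0,0,0.006,0,0,0,0],[0,0,0.006,0,0,0,0]])

```text
clock: 19.6
tcp_pos: [0.5407, -0.0516, 0.0176]
orientation: [-2.154, -2.283, 0.009]
contact_force: [-9.1, -6.0, 1.3]
grip_width: 0.0
```

Call:
send_rows(deltas=[[0,0,0.003,0,0,0,0],[0,0,0.006,0,0,0,0],[0,0,0.006,0,0,0,0]])

```text
clock: 19.85
tcp_pos: [0.5426, -0.0514, 0.0179]
orientation: [-2.154, -2.284, 0.006]
contact_force: [-7.4, -4.5, 0.5]
grip_width: -0.0004
```

Call:
send_rows(deltas=[[0,0,0.003,0,0,0,0],[0,0,0.006,0,0,0,0],[0,0,0.006,0,0,0,0]])

```text
clock: 20.1
tcp_pos: [0.5433, -0.0513, 0.0178]
orientation: [-2.154, -2.283, 0.007]
contact_force: [-8.1, -5.4, 1.0]
grip_width: -0.0001
```

The force dropped (9.1→7.4 N) with a 1.9 mm jump, which is likely the snap. I'll check it in the images.

```bash
python3 - <<'E'
from h import *
snap('top','t8',(318,200,378,250),6); snap('scene','s8',(260,200,330,250),6)
a=cv2.imread('pics/t8.png');b=cv2.imread('pics/s8.png')
cv2.imwrite('pics/c8.png',np.hstack([a,b]))
E
```

```text
(no output)
```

No more pictures are available, so I'll compare the catch region numerically against the earlier frame with the catch out.

```bash
python3 - <<'E'
from h import *
for k in ('t5','t7','t8'):
    p=pickle.load(open(f'pics/{k}.pkl','rb'))['pixels']; g=p[224:242,342:366]
    print(k)
    for row in g.astype(int): print(' '.join('%3d'%(c.sum()//3)+('b' if c[0]-c[2]>35 else '.') for c in row))
E
```

```text
t5
 63b  64b  66b  64b  65b  65b  65b  65b  65b  65b  65b  67b  67b  66b  66b  60.  59. 130. 166. 165. 166. 165. 165. 165.
 65b  65b  66b  66b  67b  68b  69b  68b  67.  67b  71b  70b  71b  73.  73b  61.  58. 130. 165. 165. 166. 166. 164. 165.
 67b  67b  66b  66b  74.  91. 100. 100.  98.  98. 103. 106. 121. 131. 122.  84.  57. 130. 165. 165. 165. 164. 165. 165.
 64b  64b  64b  64b  57. 105. 135. 134. 115.  92. 122. 146. 148. 145. 123.  80.  56. 131. 165. 166. 164. 166. 165. 165.
 64b  66b  63b  62.  57. 104. 134. 135. 113.  73. 105. 139. 142. 142. 123.  79.  57. 131. 165. 164. 165. 166. 166. 165.
 67b  64b  64b  65b  55.  74. 116. 133. 117.  77. 103. 134. 133. 138. 124.  81.  57. 130. 165. 165. 165. 164. 165. 166.
 66b  65b  65b  65b  57.  48. 104. 132. 134. 102.  89. 123. 134. 139. 123.  80.  59. 130. 164. 165. 165. 166. 165. 165.
 63b  65b  65b  63b  62.  54.  75. 115. 134. 114. 102. 124. 134. 134. 118.  81.  58. 129. 164. 162. 162. 161. 163. 163.
 64b  64b  65b  63b  60.  59.  66. 108. 133. 133. 123. 122. 131. 131. 123.  87.  56.  99. 119. 117. 115. 109.  99.  93.
 64b  66b  67b  6
[... 4688 characters left out ...]
  82.  82.  83.  82.  81.  82.  82.  83.  81.  81.  80.  81.  79.  80.  79.  78.  76.  76.  73.  72.
 82.  82.  82.  82.  82.  82.  83.  81.  83.  82.  82.  81.  82.  81.  81.  79.  82.  79.  79.  77.  77.  75.  76.  74.
 82.  82.  82.  80.  82.  82.  82.  82.  83.  83.  83.  81.  83.  81.  82.  80.  81.  79.  79.  79.  77.  75.  75.  73.
 81.  82.  82.  82.  82.  83.  83.  82.  81.  83.  84.  82.  81.  82.  81.  80.  80.  79.  80.  79.  77.  77.  76.  76.
 81.  81.  82.  82.  82.  83.  82.  82.  82.  82.  83.  82.  83.  82.  82.  82.  80.  80.  79.  79.  80.  78.  76.  76.
 81.  81.  81.  81.  82.  83.  82.  82.  83.  82.  83.  83.  83.  82.  82.  82.  80.  79.  81.  80.  79.  77.  77.  77.
```

In t7 the catch was 2 px (about 4–5 mm) further back than in t5. The arm now covers it, so I'll back off, lift and recheck.

Call:
send_rows(deltas=[[0,0,-0.02,0,0,0,0],[0,0,-0.05,0,0,0,0],[0,0,-0.1,0,0,0,0],[0,0,-0.15,0,0,0,0],[0,0,-0.15,-0.2,0,0,0],[0,0,-0.15,-0.4,0,0,0],[0,0.2,-0.2,-0.6,0,0,0],[0,0.5,-0.3,-0.6,0,0,0],[0,0.7,-0.4,-0.6,0,0,0],[0,0.7,-0.4,-0.6,0,0,0],[0,0.7,-0.4,-0.6,0,0,0],[0,0.7,-0.4,-0.6,0,0,0]])

```text
clock: 21.2
tcp_pos: [0.4799, 0.0509, 0.1088]
orientation: [2.153, 2.286, 0.001]
contact_force: [-0.2, -0.8, -0.1]
grip_width: -0.0001
```

```bash
python3 - <<'E'
from h import *
o=r.get_obs(); print(o['tcp_pos'],o['contact_force'],o['clock'])
snap('top','t9')
p=pickle.load(open('pics/t9.pkl','rb'))['pixels']; g=p[218:240,332:366]
print('cols 332..365, rows from 218')
for row in g.astype(int): print(' '.join('%3d'%(c.sum()//3)+('b' if c[0]-c[2]>35 else '.') for c in row))
E
```

```text
[0.47985489 0.05093079 0.10877716] [-0.17510577 -0.83278369 -0.09257673] 21.2
cols 332..365, rows from 218
134b 136b 139b 140b 139b 139b 139b 138b 139b 139b 138b 139b 138b 138b 137b 137b 137b 107b  65b  66b  67b  67b  67b  66b  59.  54.  73. 134. 164. 164. 164. 164. 165. 164.
132b 135b 138b 137b 138b 137b 137b 135b 137b 136b 135b 136b 134b 135b 134b 133b 135b 107b  64b  67b  66b  67b  66b  65b  60.  50.  70. 133. 165. 164. 164. 164. 165. 164.
133b 131b 131b 134b 137b 137b 137b 136b 136b 136b 135b 135b 135b 135b 135b 135b 135b 105b  66.  66b  66b  67b  65b  66b  60.  53.  68. 132. 163. 164. 164. 164. 164. 164.
133b 131b 133b 132b 135b 137b 137b 137b 137b 137b 136b 137b 135b 136b 135b 134b 134b 106b  67b  67b  68b  67b  69b  68b  67b  61.  66. 132. 164. 163. 164. 164. 164. 164.
131b 131b 131b 130b 133b 136b 136b 135b 135b 134b 135b 134b 133b 133b 132b 132b 133b 105b  67b  67b  67b  68b  68b  68b  68b  61.  65. 131. 164. 163. 163. 164. 165. 163.
130b 130b 128b 129b 128b 131b 134b 134b 133b 134b 134b 134b 134b 134b 134b 134b 133b 110b  73b  67b  67b  66b  67b  67b  66b  60.  60. 130. 163
[... 2046 characters left out ...]
 122b 123b 122b 121b
126b 127b 127b 126b 128b 126b 127b 126b 127b 127b 127b 127b 126b 127b 127b 132b 128b 100b  87. 123. 143. 138. 135b 134b 134b 135b 135b 135b 136b 135b 135b 136b 136b 136b
126b 125b 126b 127b 126b 126b 126b 126b 127b 126b 127b 126b 126b 126b 126b 126b 123b 120b  97b 113. 139. 128. 127b 134b 135b 135b 134b 134b 135b 135b 135b 135b 135b 136b
128b 127b 128b 127b 126b 127b 127b 127b 128b 128b 127b 127b 127b 127b 127b 127b 126b 124b  99b  77.  75. 110b 135b 136b 135b 134b 135b 136b 134b 135b 134b 135b 134b 135b
128b 128b 129b 128b 129b 130b 129b 128b 128b 127b 128b 128b 128b 129b 127b 128b 128b 132b 128b 124b 124b 129b 136b 136b 136b 136b 136b 136b 135b 135b 136b 135b 135b 135b
```

The catch is back in exactly its rest position (edge at col 347, as in t5). The slat's near side lies just behind it at row 226. One last check of the slot distance, then I'll hand in.

```bash
python3 - <<'E'
from h import *
e=world('t9',(349.2,219),.018); P=np.array([.5645,.142,.018]); a=np.array([.042,-.999,0])
print(e,'end beyond pin (expect ~.265):',(e-P)@a)
p=pickle.load(open('pics/t9.pkl','rb'))['pixels'].astype(int)
print(np.hypot(*(e-P)[:2]), [ (r_,p[r_,240:275].sum(1).__floordiv__(3).tolist()) for r_ in (222,223,224)])
# near/far long edges of slat at two columns -> slat angle
for c in (290,335):
    d=p[200:232,c]; print(c,(d.sum(1)//3).tolist())
print(r.get_obs()['clock']); print(r.hand_in())
E
```

```text
[ 0.57880449 -0.12226361  0.018     ] end beyond pin (expect ~.265): 0.2646001390997393
0.26465047925363805 [(222, [60, 62, 60, 61, 60, 61, 61, 67, 74, 78, 71, 98, 99, 77, 81, 84, 88, 90, 92, 93, 96, 96, 99, 100, 102, 102, 103, 104, 106, 106, 107, 108, 110, 110, 111]), (223, [64, 62, 60, 63, 65, 68, 74, 77, 81, 84, 85, 91, 84, 80, 85, 89, 90, 93, 95, 97, 98, 100, 100, 103, 103, 105, 105, 106, 107, 108, 108, 110, 110, 110, 104]), (224, [63, 66, 64, 66, 71, 76, 80, 81, 87, 88, 90, 79, 63, 73, 87, 93, 96, 97, 99, 99, 100, 101, 103, 103, 106, 106, 107, 109, 108, 111, 111, 111, 105, 95, 90])]
290 [67, 66, 66, 68, 66, 63, 61, 62, 63, 62, 64, 62, 68, 70, 77, 79, 88, 93, 93, 96, 98, 100, 103, 104, 106, 108, 110, 112, 112, 114, 115, 97]
335 [160, 92, 74, 67, 60, 61, 64, 65, 68, 68, 84, 132, 132, 129, 131, 129, 127, 137, 140, 137, 134, 132, 130, 129, 131, 128, 124, 58, 57, 63, 65, 64]
21.25
the job is handed in; nothing more can be done
None
```

The slat is on the pin and, by my checks, held behind the catch. I handed the job in at 21.25 s, and no verdict is reported.

**What I did**
- I gripped the slat across its width and slid the slot onto the pin until it bottomed. The force there was about 8.7 N, with the slat about 0.46 rad off the jig axis.
- I let go and swung the plain end round with shut fingers. I felt the pad at TCP x of about 0.539 m.
- The snap showed as a drop from 9.1 to 7.4 N with a 1.9 mm jump. I made one more 0.9 mm step after that, at about 8 N, before stopping, then backed off and lifted clear.

**Last checks**
- **Catch:** in the top camera's pixels it is back where it was when fully out, with the slat's near side just behind it.
- **Slot:** the plain end is 264.6 mm from the pin, where 265 mm means fully on.
- **Robot:** it was clear of everything, reading under 1 N.

**What went less well or was not checked**
- On the catch's slope, finger friction briefly raised the push to about 13 N sideways and 10 N upward. Raising the tool 1.5 mm relieved it.
- The 12-picture limit was used up, so I confirmed the snap from pixel values, not by viewing a picture.
- The arm covered part of the slat in the last frame, so I did not measure its final angle.
- I did not re-measure the bystanders; the arm was not near them on its path.

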